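Fit the core adapter and hold the label unwinder's brake arm open

ROBOT

A 6-joint arm with a two-finger parallel gripper is mounted at the origin on a cart in front of the work surface, level with it; the furniture and walls round the work are solid. World frame = base frame: x ahead of the robot, y to its left, z up, the work surface at z = 0. Lengths are in m, angles in rad, forces in N, time in s.
With the tool pointing down it reaches from about 0.325 to 0.875 m from the base axis. Payload 4.4 kg.
Tool frame: the origin (TCP) lies midway between the tips of the shut fingers; the grasp point (between the pads) lies 19 mm behind it; z points along the fingers, y is the line along which they close (so a half turn about z gives the same grasp; the last joint's range is limited). The gripper opens to 85 mm and grips with 20 to 120 N. Pads are 22 mm wide; open, the fingers measure 114 mm over their backs; the gripper's body (76 mm by 85 mm) begins 54 mm behind the grasp point. The pads swing forward as they close: fully open they stand 13 mm farther back than shut.
Start: joints at [-1.331, 0.207, 1.542, -0, 1.393, -0.15], TCP at [0.219, -0.532, 0.231] pointing down, gripper open.
Joint ranges: [-2.73, 2.73], [-0.86, 2.22], [0.23, 2.46], [-1.11, 4.25], [0.08, 2.63], [-2.82, 2.82]. Speed limits (rad/s): [2.79, 2.79, 3.14, 3.14, 3.14, 3.14].

INTERFACE

Orientations are given as a rotation vector (axis times angle).
In Python, from rig import env gives the robot as it stands.
- The arm moves only by the shell command python3 -m creep 'ROWS'. ROWS is JSON, a list of rows, each an object of numbers: "rx", "ry", "rz": the turn, a rotation vector about the tool's x, y, z in rad; "tx", "ty", "tz": the shift along the tool's x, y, z in m; "grip": the opening, from 0 (shut) to 1 (fully open). In form: [{"rx": .., "ry": .., "rz": .., "tx": .., "ty": .., "tz": .., "grip": ..}, ...]. A call has 1 to 10 rows; each row is the pose to reach, as a shift and turn from the pose commanded when the call began, along the tool's axes at that moment; what a row does not reach only later rows make up. A row lasts 1/10 s, in which the tool goes at most 50 mm and 8.59 degrees, less where a joint would pass 70% of its speed; a pose out of reach is approached as far as the arm can. A call with a gripper value outside its range is refused whole. The fingers move at their own pace and stop on an object; the grip force is fixed at half the most. Time passes only in rows, so rows that repeat a pose let the fingers close. It gives the time, the measured TCP pose, the force, the opening and the grip force at its end, in the units of the state.
- env.get_state(): the state, without advancing time (a new reading comes with each control period).
- env.grab_frame(name): name is "side" or "top"; returns the picture (420x560x3 uint8, blue, green, red); there is no depth.
- env.camera_model(name): a dict with "camera_matrix" (3x3 intrinsics, pixels), "R" (3x3) and "t" (3): a world point X has camera coordinates R X + t. Camera axes: x right, y down, z forward; pixel columns grow to the right and rows downward; lengths in m; the calibration is good to about 2 mm. A picture is of the moment at which its call begins. camera_model takes no time and is no camera call.
- env.close_job(): hands the job in; it is judged then, once.
The state is a dict: "time_s": time; "joint_positions": joint angles; "dq": joint speeds; "joint_torque": joint torques, N m; "eef_pos": TCP position; "eef_rot": TCP orientation; "wrist_force": force on the tool from outside, world axes, zero at the start; "wrist_torque": the same for the moment, N m; "gripper_width": finger opening in m; "finger_force": force on a finger pad.
Only numpy, scipy, OpenCV 4.12 (cv2) and the standard library are available. Lean on these libraries where they do the work, as an engineer would, in place of code of your own. Each camera call takes 0.05 s, during which the arm holds its last target. There are 200 camera calls.

TASK

We are loading labels: of the two black core adapters, only one slides down onto the unwinder's spindle. Leave that one there, flange fully down on the platform, and stand the one that does not fit in the grey spares tray. Then take the sprung brake arm by its white roller, swing it away from the spindle until it meets its stop, and finish while still holding it there, so that I can drop the label roll on; leave the label roll, stamp and pen where they are.

Things in the scene. Friction and masses are not known exactly. Their poses are not given: they have to be found in the camera images.
- adapter_1: one of two black core adapters, alike outside: upright sleeve, diameter 24, on a flange of diameter 40 and 4 thick, 42 tall in all, 50 g, open right through. One has a 16 mm bore and slides over the spindle, the other 10 mm and does not: try them or look in from above. Origin: centre of the flange's underside; z up. Starts standing on the bench left of the unwinder
- adapter_2: one of two black core adapters, alike outside: upright sleeve, diameter 24, on a flange of diameter 40 and 4 thick, 42 tall in all, 50 g, open right through. One has a 16 mm bore and slides over the spindle, the other 10 mm and does not: try them or look in from above. Origin: centre of the flange's underside; z up. Starts standing on the bench left of the unwinder
- unwinder: label unwinder, fixed: grey base plate 200 (x) by 240 (y), top 16 mm above the bench, with platform and spindle, brake arm with coil spring (pivot cap 68 high), a thin spring pin 62 high, 28 mm right of the pivot, and two rubber-capped stops 41 high. Origin: on the bench under the plate's middle; x to its rear edge (roughly away from the robot), y to its left, z up
- spindle_seat (a point): top centre of the 90 mm platform, on the spindle's axis, 22 mm above the bench; at (0, -0.045) m in the unwinder's frame. The upright spindle is 13 mm in diameter and rises 52 mm from here; its last 6 mm taper to 6 mm. A seated adapter has its origin here
- idler (a point): middle of the top of the small fixed white idler roller on the front right corner of the unwinder, 22 mm in diameter at its cap, 67 mm above the bench; no part of the job
- brake_pivot (a point): upright axis of the brake arm, at the height of its bar; at (0.070, 0.085) m in the unwinder's frame. The roller's axis is 110 mm from it
- brake_arm (a joint): angle of the brake arm, rad: 0 at rest, where its spring keeps it (roller axis 58 mm from the spindle's), 1.0 at its stop, where it points to the plate's front. Grows as the arm turns clockwise seen from above, the roller moving towards the plate's left and front. The spring resists with about 3 N at the roller at rest, 5 N at the stop, and swings the arm back if let go
- guide_roller: white roller upright on the end of the brake arm, spinning freely: 20 mm in diameter, 40 tall, from 38 to 78 mm above the bench. Origin: on its axis at its lower end; z up. The arm's flat bar runs below it, 12 wide, from 29 to 37 mm above the bench
- spares_tray: open grey tray, fixed, 130 x 130 mm outside, 26 mm high, walls and floor 4 mm. Origin: centre of its underside on the bench; its sides lie along x and y
- label_roll: white roll of labels, 82 mm in diameter, 40 mm high, lying flat on the bench right of the unwinder. Origin: centre of its underside. Not to be moved
- stamp: wooden stamp, 29 x 50 mm, 78 mm tall, behind the unwinder. Origin: centre of its underside. Not to be moved
- pen: blue pen, 145 mm long, lying on the bench in front of the unwinder. Origin: under its middle, its length along y. Not to be moved
There are look-alikes about, which are no part of the job. Leave any purple look-alike of the adapter_1 alone.

How it is judged:
By the outcome, as a careful person would: the job done as asked, in the order asked, and still so for the second after the job is handed in, while the arm keeps its last pose, push and grip.
It also fails if it takes over 72 s, if anything falls off the work surface, if the arm or the gripper's body presses on something with over 40 N, if the wrist force passes 120 N, or if a joint passes its speed limit or range.

## Working session

There is one attempt and no reset: what is moved stays moved. The work goes in short steps, Python scripts to look and compute and a shell command to move; the robot and the scene stay as the last step left them, time stands still between calls to the robot, and variables do not carry over. Pictures are saved under pics/ and viewed, at most 10 in all, crops included, and the job is handed in when it is done.

```bash
ls; mkdir -p pics; python3 - <<'E'
from rig import env
import cv2,numpy as np
for n in("top","side"):
    im=env.grab_frame(n);cv2.imwrite(f"pics/{n}0.png",im);m=env.camera_model(n);R=np.array(m["R"]);print(n,np.round(m["camera_matrix"],1).tolist(),np.round(-R.T@np.array(m["t"]),3),np.round(R,3).tolist())
s=env.get_state();print({k:np.round(v,3).tolist() for k,v in s.items()})
E
```

```text
pics
top [[380.9, 0.0, 282.2], [0.0, 380.9, 209.5], [0.0, 0.0, 1.0]] [ 0.375 -0.017  0.935] [[0.148, -0.989, 0.005], [-0.956, -0.144, -0.254], [0.252, 0.033, -0.967]]
side [[465.5, 0.0, 282.6], [0.0, 465.5, 214.3], [0.0, 0.0, 1.0]] [ 0.181 -0.915  0.552] [[0.921, -0.389, 0.014], [-0.158, -0.406, -0.9], [0.356, 0.827, -0.435]]
{'time_s': 0.1, 'joint_positions': [-1.33, 0.207, 1.543, 0.0, 1.393, -0.15], 'dq': [-0.0, -0.002, -0.004, -0.001, -0.0, -0.0], 'joint_torque': [-0.001, -38.41, -29.255, -0.0, 0.005, -0.0], 'eef_pos': [0.219, -0.531, 0.23], 'eef_rot': [-3.08, -0.61, 0.0], 'wrist_force': [0.67, 0.411, -0.329], 'wrist_torque': [-0.033, -0.045, -0.048], 'finger_force': 0.0, 'gripper_width': 0.085}
```

View pics/top0.png

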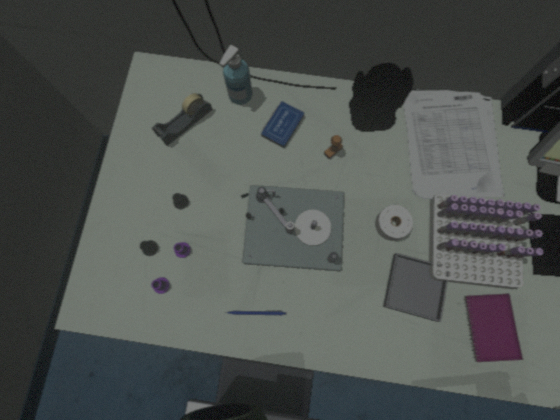

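View pics/side0.png

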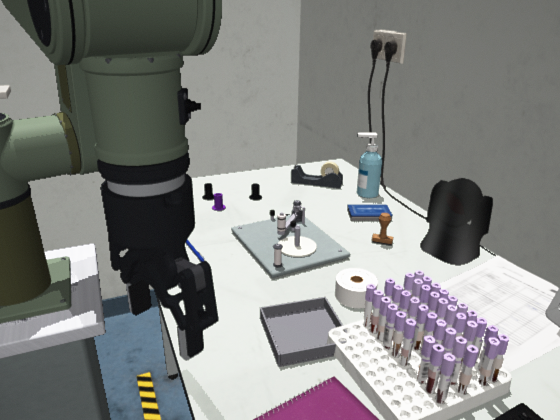

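Top view: the black candidates are at (180,201) and (149,247). The purple look-alikes, to be left alone, are at (182,249) and (161,285). The unwinder plate is around (295,228), the tray at (416,287) and the idler at (334,257). The brake roller looks to be at about (291,227). I'll check this with one brightened crop and measure.

```bash
cat > h.py <<'E'
from rig import env
import cv2,numpy as np
from scipy.spatial.transform import Rotation as Ro
M={n:env.camera_model(n) for n in("top","side")}
def ray(n,p):
    m=M[n];R=np.array(m["R"]);o=-R.T@np.array(m["t"])
    return o,R.T@np.linalg.inv(m["camera_matrix"])@[p[0],p[1],1]
def at(n,p,z):
    o,d=ray(n,p);return np.round(o+d*(z-o[2])/d[2],4)
def px(n,X):
    m=M[n];c=np.array(m["camera_matrix"])@(np.array(m["R"])@np.array(X)+m["t"]);return np.round(c[:2]/c[2],1)
def blobs(mask,a=20):
    n,l,s,c=cv2.connectedComponentsWithStats(mask.astype(np.uint8));return [(s[i],c[i]) for i in range(1,n) if s[i,4]>=a]
def tool(dw):
    "world shift -> tool axes at measured pose"
    s=env.get_state();return np.round(Ro.from_rotvec(s["eef_rot"]).inv().apply(dw),4)
def st():
    s=env.get_state();print(round(s["time_s"],2),np.round(s["eef_pos"],4),np.round(s["eef_rot"],3),"F",np.round(s["wrist_force"],1),"w",round(s["gripper_width"],4),round(s["finger_force"],1),"q",np.round(s["joint_positions"],2))
E
python3 - <<'E'
from h import *
im=cv2.imread("pics/top0.png")
g=np.clip(im.astype(float)*1.9,0,255).astype(np.uint8)
a=cv2.resize(g[180:305,130:210],None,fx=4,fy=4,interpolation=cv2.INTER_CUBIC)
b=cv2.resize(g[175:280,235:355],None,fx=4,fy=4,interpolation=cv2.INTER_CUBIC)
c=np.zeros((500,800,3),np.uint8);c[:500,:320]=a;c[:420,320:800]=b
cv2.imwrite("pics/c1.png",c)
hsv=cv2.cvtColor(im,cv2.COLOR_BGR2HSV)
dark=(im.max(2)<60);dark[:, :130]=0;dark[:,210:]=0;dark[:180]=0;dark[305:]=0
for s,ce in blobs(dark): print("dark",s,ce.round(1))
# plate & tray contours
for name,(x0,y0,x1,y1) in dict(plate=(225,170,360,285),tray=(375,245,455,330)).items():
    r=im[y0:y1,x0:x1].astype(int); print(name, r[2,2], im[260,270], im[290,415])
    bench=np.median(r[:6].reshape(-1,3),0)
    m=(np.abs(r-bench).max(2)>14).astype(np.uint8)
    m=cv2.morphologyEx(m,cv2.MORPH_OPEN,np.ones((9,9)))
    cs=max(cv2.findContours(m,0,2)[0],key=cv2.contourArea)+[x0,y0]
    q=cv2.boxPoints(cv2.minAreaRect(cs));print(q.round(1).tolist(),cv2.contourArea(cs))
    h=.016 if name=="plate" else .026
    P=np.array([at("top",p,h) for p in q]);print(P.tolist(),P.mean(0),np.linalg.norm(P-np.roll(P,1,0),axis=1))
E
```

```text
dark [173 194  15  14 162] [180.  200.6]
dark [141 241  17  14 183] [149.  247.4]
dark [181 246   6   8  24] [184.1 249.9]
dark [161 281   5   9  31] [163.1 284.9]
plate [112 119 112] [94 96 88] [86 84 81]
[[241.89999389648438, 264.0], [247.8000030517578, 183.8000030517578], [347.3999938964844, 191.1999969482422], [341.5, 271.29998779296875]] 7665.5
[[0.4663, 0.0904, 0.016], [0.6681, 0.1109, 0.016], [0.6865, -0.1412, 0.016], [0.4844, -0.1483, 0.016]] [ 0.576325 -0.02205   0.016   ] [0.23938525 0.20283858 0.25277059 0.20222468]
tray [108 115 108] [94 96 88] [86 84 81]
[[379.79998779296875, 308.1000061035156], [392.8999938964844, 251.89999389648438], [453.3999938964844, 266.0], [440.29998779296875, 322.20001220703125]] 3029.0
[[0.4125, -0.2438, 0.026], [0.5475, -0.264, 0.026], [0.5352, -0.4092, 0.026], [0.4017, -0.3839, 0.026]] [ 0.474225 -0.325225  0.026   ] [0.14051566 0.13650289 0.14572004 0.13587619]
```

View pics/c1.png

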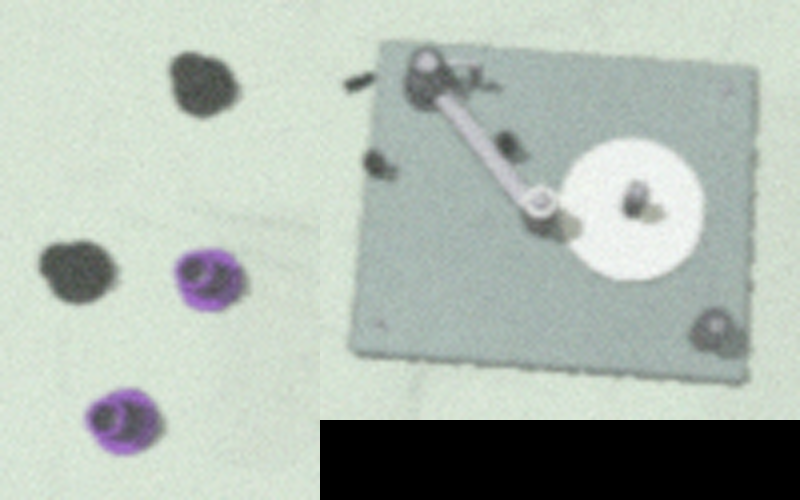

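The crop confirms two black adapters at px (180,201) and (149,247), with purple ones beside them. The roller top is at about (290,226), the spindle tip at about (314,222.5) and the platform centre at about (313,227). Next I'll average frames to look into the bores, and refine the positions.

```bash
python3 - <<'E'
from h import *
im=np.mean([env.grab_frame("top").astype(float) for _ in range(16)],0);np.save("avg.npy",im)
g=im.mean(2)
out=[]
for cx,cy in((180,201),(149,247)):
    c=g[cy-14:cy+14,cx-14:cx+14];c=cv2.resize(np.clip((c-8)*5,0,255).astype(np.uint8),None,fx=14,fy=14,interpolation=cv2.INTER_CUBIC);out.append(c)
cv2.imwrite("pics/bore.png",np.hstack(out))
print(g[195:207,172:190].round().astype(int))
cam=ray("top",(0,0))[0]
def disc(m,z,r):
    # near edge towards camera in rectified plane
    ys,xs=np.nonzero(m);
    P=np.array([at("top",(x,y),z)[:2] for x,y in zip(xs,ys)]);c=P.mean(0)
    b=c-cam[:2];b/=np.linalg.norm(b);n=np.array([-b[1],b[0]])
    u=(P-cam[:2])@b;v=(P-cam[:2])@n
    px_=0.0012
    return np.round(cam[:2]+b*(u.min()-px_+r)+n*(v.max()+v.min())/2,4),"width",round(v.max()-v.min()+2*px_,4),"cent@.0125",[at("top",(xs.mean(),ys.mean()),.0125)]
for x0,y0,x1,y1 in((168,188,194,214),(136,234,164,260)):
    m=np.zeros(g.shape,bool);m[y0:y1,x0:x1]=g[y0:y1,x0:x1]<65
    print(disc(m,.004,.02))
# platform
w=(im.min(2)>118);w[:190]=0;w[265:]=0;w[:,:297]=0;w[:,:]&=True;w[:,335:]=0
b=max(blobs(w,200),key=lambda t:t[0][4]);print(b)
cs=max(cv2.findContours(w.astype(np.uint8),0,2)[0],key=cv2.contourArea);e=cv2.fitEllipse(cv2.convexHull(cs));print(e,"seat",at("top",e[0],.022))
print("spindle tip px pred",px("top",np.r_[at("top",e[0],.022)[:2],.074]))
print("roller",at("top",(290,225.5),.078),"idler",at("top",(334,256),.067),"pivotcap",at("top",(261.8,190.5),.068))
for a,z in(((250.5,185.5),.016),((344,191.7),.016),((341.7,270.7),0),((242.5,263),0)):print(at("top",a,z))
E
```

```text
[[ 97  70  52  48  46  46  46  48  47  50  52  58  67  81  97 110 114 115]
 [ 87  61  47  45  44  45  44  47  46  45  45  46  50  59  77  98 111 115]
 [ 82  56  47  44  43  44  45  46  47  45  44  45  47  49  59  84 106 113]
 [ 82  57  47  45  44  44  45  47  46  45  44  44  45  47  49  65  91 111]
 [ 93  63  47  45  45  46  47  47  47  44  43  44  44  44  45  54  81 106]
 [ 99  72  51  48  48  48  48  47  45  43  43  44  44  44  45  50  68  93]
 [100  73  52  46  46  47  46  45  44  43  43  43  44  44  45  48  60  80]
 [101  74  53  46  44  43  45  44  44  44  43  45  44  44  45  50  61  78]
 [103  80  56  47  44  43  44  44  44  43  43  45  44  44  45  50  63  79]
 [110  91  63  49  47  45  44  45  44  45  45  45  44  45  46  53  68  83]
 [112 100  73  53  48  48  46  44  46  44  46  45  45  46  51  63  79  97]
 [113 108  91  64  50  49  48  46  47  48  48  46  48  54  64  78  96 108]]
(array([0.6001, 0.2735]), 'width', np.float64(0.0378), 'cent@.0125', [array([0.5995, 0.272 , 0.0125])])
(array([0.4728, 0.3225]), 'width', np.float64(0.0366), 'cent@.0125', [array([0.4729, 0.3219, 0.0125])])
(array([297, 210,  33,  34, 792], dtype=int32), array([312.84090909, 226.79545455]))
((312.60589599609375, 226.86912536621094), (33.665977478027344, 34.42582702636719), 153.17279052734375) seat [ 0.5806 -0.0658  0.022 ]
spindle tip px pred [314.5 222.1]
roller [ 0.5634 -0.0109  0.078 ] idler [ 0.5103 -0.1204  0.067 ] pivotcap [0.6401 0.0679 0.068 ]
[0.6648 0.1034 0.016 ]
[ 0.6838 -0.133   0.016 ]
[ 0.4878 -0.151   0.    ]
[0.4704 0.0912 0.    ]
```

View pics/bore.png

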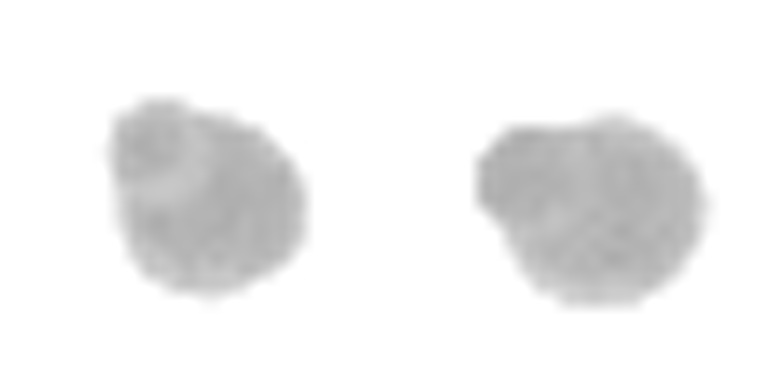

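```bash
python3 - <<'E'
from h import *
g=np.mean([np.load("avg.npy")]+[np.mean([env.grab_frame("top").astype(float) for _ in range(16)],0)],0).mean(2)
for X in((.600,.273),(.473,.322)):
    c=px("top",(*X,.042));print(c);x,y=c.round().astype(int)
    print(np.round(g[y-6:y+7,x-6:x+9],1))
E
```

```text
[176.7 197.2]
[[114.6 115.  115.1 114.4 114.3 114.6 114.4 114.3 114.8 114.5 114.7 115.3
  115.1 114.9 115. ]
 [114.8 114.8 114.7 112.  108.4 105.6 105.7 106.2 107.9 111.2 114.1 114.6
  114.6 115.1 115. ]
 [114.7 113.2 108.3  96.9  81.4  71.8  70.2  72.7  82.7  95.  104.1 107.1
  109.3 111.6 114. ]
 [113.9 105.4  88.2  69.3  56.   50.2  48.4  50.   55.2  64.4  71.3  77.8
   86.2  96.7 105.6]
 [111.3  96.9  70.1  51.9  47.4  45.9  46.1  46.5  47.9  47.6  49.6  52.4
   58.1  67.   80.9]
 [106.8  87.3  60.2  47.3  44.9  43.6  44.7  45.1  46.9  46.   44.7  45.2
   46.8  49.3  58.5]
 [103.7  82.1  56.3  46.6  43.3  43.2  44.1  44.4  46.3  46.9  44.7  44.4
   45.1  46.6  49. ]
 [104.   81.9  56.7  46.4  45.   43.9  44.4  45.4  47.   46.3  45.   43.9
   44.1  44.9  46.5]
 [109.5  92.3  64.   48.2  45.7  45.3  46.1  47.1  46.9  46.4  44.4  43.7
   44.5  44.5  44.4]
 [112.3  99.   72.1  51.8  47.1  47.2  48.1  48.   46.6  44.9  44.1  43.4
   43.7  44.   44.3]
 [112.6 100.2  73.4  52.   46.1  46.8  46.6  46.   44.8  43.5  43.9  43.6
   43.6  43.7  44.7]
 [112.6 100.   74.2  52.8  45.1  44.6  43
[... 698 characters left out ...]
.3  45.2  43.8
   43.9  43.9  44.5]
 [ 95.8  63.8  46.   44.5  43.6  43.1  43.8  44.1  44.9  44.9  44.4  44.1
   44.1  43.5  44.1]
 [ 94.6  62.8  45.2  44.   43.6  43.5  44.   43.7  45.1  45.1  44.6  44.
   44.   43.2  43.2]
 [ 96.6  66.   47.9  43.8  43.4  43.9  43.7  45.5  45.4  45.2  44.2  43.8
   43.2  44.3  43.7]
 [101.7  79.6  57.6  47.9  45.   44.7  45.2  45.9  46.3  45.1  43.9  44.1
   44.   43.8  44.1]
 [110.6  98.8  77.5  57.1  47.9  47.2  45.9  46.2  45.6  44.   44.8  44.3
   42.8  44.1  44.5]
 [114.6 110.   95.7  69.6  51.2  46.2  45.5  44.4  44.1  44.9  44.1  44.3
   44.   43.3  44.4]
 [115.  113.3 102.9  80.5  57.   48.2  46.2  44.8  45.4  44.4  44.3  43.8
   43.7  44.9  44.5]]
```

Adapter A, at about (.600,.273), shows a thick rim and a small bore. Adapter B, at about (.473,.322), shows a thin rim and a bore about 5 px across, so B is probably the 16 mm one. I'll try B first.

```bash
python3 -m creep '[{"tx":0.416,"ty":-0.404,"tz":0.03,"rz":-1.57,"grip":0.5},{"tx":0.416,"ty":-0.404,"tz":0.03,"rz":-1.57,"grip":0.5},{"tx":0.416,"ty":-0.404,"tz":0.03,"rz":-1.57,"grip":0.5},{"tx":0.416,"ty":-0.404,"tz":0.03,"rz":-1.57,"grip":0.5},{"tx":0.416,"ty":-0.404,"tz":0.03,"rz":-1.57,"grip":0.5},{"tx":0.416,"ty":-0.404,"tz":0.03,"rz":-1.57,"grip":0.5},{"tx":0.416,"ty":-0.404,"tz":0.03,"rz":-1.57,"grip":0.5},{"tx":0.416,"ty":-0.404,"tz":0.03,"rz":-1.57,"grip":0.5},{"tx":0.416,"ty":-0.404,"tz":0.03,"rz":-1.57,"grip":0.5},{"tx":0.416,"ty":-0.404,"tz":0.03,"rz":-1.57,"grip":0.5}]' | tail -c 700; python3 - <<'E'
from h import *
st();s=env.get_state();R=Ro.from_rotvec(s["eef_rot"]).as_matrix();print(R.round(3))
E
```

```text
1.7 [ 0.219  -0.5317  0.2313] [3.082 0.61  0.   ] F [-0.6  0.7  0.1] w 0.0853 0.0 q [-1.33  0.21  1.54  0.    1.39 -0.15]
[[ 0.925  0.381  0.   ]
 [ 0.381 -0.925 -0.   ]
 [-0.     0.    -1.   ]]$[0]: bad value
```

```bash
python3 -m creep '[{"rx":0,"ry":0,"rz":-1.57,"tx":0.416,"ty":-0.404,"tz":0.03,"grip":0.5},{"rx":0,"ry":0,"rz":-1.57,"tx":0.416,"ty":-0.404,"tz":0.03,"grip":0.5},{"rx":0,"ry":0,"rz":-1.57,"tx":0.416,"ty":-0.404,"tz":0.03,"grip":0.5},{"rx":0,"ry":0,"rz":-1.57,"tx":0.416,"ty":-0.404,"tz":0.03,"grip":0.5},{"rx":0,"ry":0,"rz":-1.57,"tx":0.416,"ty":-0.404,"tz":0.03,"grip":0.5},{"rx":0,"ry":0,"rz":-1.57,"tx":0.416,"ty":-0.404,"tz":0.03,"grip":0.5},{"rx":0,"ry":0,"rz":-1.57,"tx":0.416,"ty":-0.404,"tz":0.03,"grip":0.5},{"rx":0,"ry":0,"rz":-1.57,"tx":0.416,"ty":-0.404,"tz":0.03,"grip":0.5},{"rx":0,"ry":0,"rz":-1.57,"tx":0.416,"ty":-0.404,"tz":0.03,"grip":0.5},{"rx":0,"ry":0,"rz":-1.57,"tx":0.416,"ty":-0.404,"tz":0.03,"grip":0.5}]' | tail -c 700; python3 - <<'E'
from h import *
st();s=env.get_state();R=Ro.from_rotvec(s["eef_rot"]).as_matrix();print(R.round(3))
E
```

```text
time_s: 2.7
eef_pos: [0.4183, -0.0717, 0.2059]
eef_rot: [1.831, 2.551, 0.001]
wrist_force: [0.1, -0.8, 0.3]
gripper_width: 0.0427
finger_force: 0.0
2.7 [ 0.4183 -0.0717  0.2059] [1.831e+00 2.551e+00 1.000e-03] F [ 0.1 -0.8  0.3] w 0.0427 0.0 q [-0.37 -0.1   1.92 -0.    1.32 -0.7 ]
[[-0.32   0.947  0.002]
 [ 0.947  0.32  -0.001]
 [-0.001  0.001 -1.   ]]
```

```bash
python3 -m creep '[{"rx":0,"ry":0,"rz":0,"tx":0.355,"ty":0.178,"tz":0.1,"grip":0.55},{"rx":0,"ry":0,"rz":0,"tx":0.355,"ty":0.178,"tz":0.1,"grip":0.55},{"rx":0,"ry":0,"rz":0,"tx":0.355,"ty":0.178,"tz":0.1,"grip":0.55},{"rx":0,"ry":0,"rz":0,"tx":0.355,"ty":0.178,"tz":0.1,"grip":0.55},{"rx":0,"ry":0,"rz":0,"tx":0.355,"ty":0.178,"tz":0.1,"grip":0.55},{"rx":0,"ry":0,"rz":0,"tx":0.355,"ty":0.178,"tz":0.1,"grip":0.55},{"rx":0,"ry":0,"rz":0,"tx":0.355,"ty":0.178,"tz":0.1,"grip":0.55},{"rx":0,"ry":0,"rz":0,"tx":0.355,"ty":0.178,"tz":0.1,"grip":0.55},{"rx":0,"ry":0,"rz":0,"tx":0.355,"ty":0.178,"tz":0.1,"grip":0.55},{"rx":0,"ry":0,"rz":0,"tx":0.355,"ty":0.178,"tz":0.1,"grip":0.55}]' | tail -c 300; python3 - <<'E'
from h import *
st();s=env.get_state()
print("to B",tool(np.array([.4728,.3223,.007])-s["eef_pos"]))
im=np.hstack([env.grab_frame("top")[180:320,120:300],env.grab_frame("side")[150:290,150:330]])
cv2.imwrite("pics/b1.png",cv2.resize(np.clip(im*1.5,0,255).astype(np.uint8),None,fx=2.2,fy=2.2,interpolation=2))
E
```

```text
time_s: 3.7
eef_pos: [0.4744, 0.3206, 0.1046]
eef_rot: [-1.835, -2.549, 0.002]
wrist_force: [-0.4, -0.6, -0.6]
gripper_width: 0.0466
finger_force: 0.0
3.7 [0.4744 0.3206 0.1046] [-1.835e+00 -2.549e+00  2.000e-03] F [-0.4 -0.6 -0.6] w 0.0466 0.0 q [ 0.44  0.34  1.66 -0.    1.15  0.12]
to B [ 0.0021 -0.0008  0.0976]
```

View pics/b1.png

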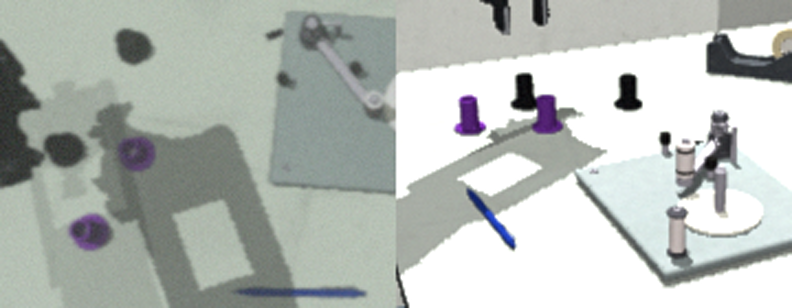

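Top view: gripper at the left edge, px about (125,230). B is still at (149,247). Side view: fingertips at about (197–215,155), with B at (208,190). I'll check these against the projections.

```bash
python3 - <<'E'
from h import *
s=env.get_state();print("eef px",px("top",s["eef_pos"]),px("side",s["eef_pos"]))
print("seat",px("side",(.5806,-.0658,.074)))
im=env.grab_frame("side");cv2.imwrite("pics/x.png",im)
d=im.max(2)<60
for b in blobs(d[160:215,150:290],15):
    print(b[0],b[1]+[150,160])
for X in((.4728,.3223),(.6,.273)):print(px("side",(*X,0)),px("side",(*X,.042)))
E
```

```text
eef px [136.5 240. ] [206.8 162.9]
seat [296.6 224.2]
[45  0  5  5 18] [197.33333333 161.44444444]
[ 53  24  12  16 129] [208.17829457 192.23255814]
[100  24  12  16 125] [255.104 192.248]
[120  50   5   5  21] [271.80952381 212.14285714]
[207.8 196.7] [207.  183.4]
[254.3 196.7] [254.2 183.5]
```

```bash
python3 -m creep '[{"rx":0,"ry":0,"rz":0,"tx":0.002,"ty":0,"tz":0.04,"grip":0.55},{"rx":0,"ry":0,"rz":0,"tx":0.002,"ty":0,"tz":0.075,"grip":0.55},{"rx":0,"ry":0,"rz":0,"tx":0.002,"ty":0,"tz":0.097,"grip":0.55},{"rx":0,"ry":0,"rz":0,"tx":0.002,"ty":0,"tz":0.097,"grip":0.55},{"rx":0,"ry":0,"rz":0,"tx":0.002,"ty":0,"tz":0.097,"grip":0},{"rx":0,"ry":0,"rz":0,"tx":0.002,"ty":0,"tz":0.097,"grip":0},{"rx":0,"ry":0,"rz":0,"tx":0.002,"ty":0,"tz":0.097,"grip":0},{"rx":0,"ry":0,"rz":0,"tx":0.002,"ty":0,"tz":0.097,"grip":0},{"rx":0,"ry":0,"rz":0,"tx":0.002,"ty":0,"tz":0.097,"grip":0}]'
```

```text
time_s: 4.75
eef_pos: [0.4762, 0.3218, 0.0107]
eef_rot: [1.837, 2.545, 0.005]
wrist_force: [0.2, -2.3, 7.8]
gripper_width: 0.0221
finger_force: 59.5
```

```bash
python3 -m creep '[{"rx":0,"ry":0,"rz":0,"tx":0,"ty":0,"tz":-0.02,"grip":0},{"rx":0,"ry":0,"rz":0,"tx":0,"ty":0,"tz":-0.06,"grip":0},{"rx":0,"ry":0,"rz":0,"tx":0,"ty":0,"tz":-0.1,"grip":0},{"rx":0,"ry":0,"rz":0,"tx":0,"ty":0,"tz":-0.14,"grip":0},{"rx":0,"ry":0,"rz":0,"tx":-0.03,"ty":-0.002,"tz":-0.14,"grip":0},{"rx":0,"ry":0,"rz":0,"tx":-0.07,"ty":-0.005,"tz":-0.14,"grip":0},{"rx":0,"ry":0,"rz":0,"tx":-0.11,"ty":-0.007,"tz":-0.14,"grip":0},{"rx":0,"ry":0,"rz":0,"tx":-0.15,"ty":-0.01,"tz":-0.14,"grip":0},{"rx":0,"ry":0,"rz":0,"tx":-0.19,"ty":-0.012,"tz":-0.14,"grip":0},{"rx":0,"ry":0,"rz":0,"tx":-0.23,"ty":-0.015,"tz":-0.14,"grip":0}]' && python3 -m creep '[{"rx":0,"ry":0,"rz":0,"tx":-0.04,"ty":-0.003,"tz":0,"grip":0},{"rx":0,"ry":0,"rz":0,"tx":-0.08,"ty":-0.005,"tz":0,"grip":0},{"rx":0,"ry":0,"rz":0,"tx":-0.12,"ty":-0.007,"tz":0,"grip":0},{"rx":0,"ry":0,"rz":0,"tx":-0.15,"ty":-0.009,"tz":0,"grip":0},{"rx":0,"ry":0,"rz":0,"tx":-0.17,"ty":-0.01,"tz":0,"grip":0},{"rx":0,"ry":0,"rz":0,"tx":-0.17,"ty":-0.01,"tz":0,"grip":0},{"rx":0,"ry":0,"rz":0,"tx":-0.17,"ty":-0.01,"tz":0,"grip":0}]'; python3 - <<'E'
from h import *
st();s=env.get_state();print(tool(np.array([.5806,-.0658,.15])-s["eef_pos"]))
t=env.grab_frame("top");d=env.grab_frame("side");cv2.imwrite("pics/t2.png",t);cv2.imwrite("pics/s2.png",d)
e=s["eef_pos"];print(px("top",e),px("side",e))
im=np.hstack([t[140:280,240:400],d[130:270,220:380]])
cv2.imwrite("pics/b2.png",cv2.resize(np.clip(im*1.4,0,255).astype(np.uint8),None,fx=2.5,fy=2.5,interpolation=2))
E
```

```text
time_s: 5.75
eef_pos: [0.5327, 0.097, 0.1489]
eef_rot: [1.838, 2.547, 0.001]
wrist_force: [0.8, 0.5, 0.8]
gripper_width: 0.022
finger_force: 58.8
time_s: 6.45
eef_pos: [0.5762, -0.0661, 0.1484]
eef_rot: [-1.84, -2.546, -0.001]
wrist_force: [-0.6, 0.9, -0.4]
gripper_width: 0.022
finger_force: 58.8
6.45 [ 0.5762 -0.0661  0.1484] [-1.840e+00 -2.546e+00 -1.000e-03] F [-0.6  0.9 -0.4] w 0.022 58.8 q [-0.26  0.3   1.61  0.    1.24 -0.58]
[-0.0011  0.0042 -0.0016]
[317.4 216.4] [295.8 194.2]
```

View pics/b2.png

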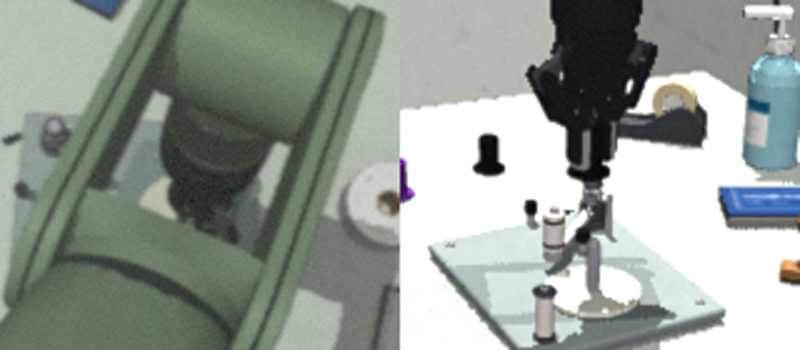

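Side view: the flange in the hand is at about (295,199), over the spindle tip at about (297,226). The top view is partly hidden by the arm. I'll correct the offset, lower onto the taper and read the forces.

```bash
python3 -m creep '[{"rx":0,"ry":0,"rz":0,"tx":-0.003,"ty":0.0043,"tz":0.02,"grip":0},{"rx":0,"ry":0,"rz":0,"tx":-0.003,"ty":0.0043,"tz":0.045,"grip":0},{"rx":0,"ry":0,"rz":0,"tx":-0.003,"ty":0.0043,"tz":0.06,"grip":0},{"rx":0,"ry":0,"rz":0,"tx":-0.003,"ty":0.0043,"tz":0.06,"grip":0}]';python3 -m creep '[{"rx":0,"ry":0,"rz":0,"tx":0,"ty":0,"tz":0.003,"grip":0},{"rx":0,"ry":0,"rz":0,"tx":0,"ty":0,"tz":0.006,"grip":0},{"rx":0,"ry":0,"rz":0,"tx":0,"ty":0,"tz":0.009,"grip":0},{"rx":0,"ry":0,"rz":0,"tx":0,"ty":0,"tz":0.009,"grip":0}]'; python3 - <<'E'
from h import *
st();print(env.get_state()["wrist_torque"])
E
```

```text
time_s: 6.95
eef_pos: [0.5788, -0.066, 0.0855]
eef_rot: [-1.834, -2.543, 0.003]
wrist_force: [0.9, -0.2, 0.4]
gripper_width: 0.0221
finger_force: 58.8
time_s: 7.35
eef_pos: [0.5816, -0.0678, 0.0797]
eef_rot: [1.839, 2.547, 0.0]
wrist_force: [0.2, -0.3, -1.0]
gripper_width: 0.0223
finger_force: 58.8
7.35 [ 0.5816 -0.0678  0.0797] [1.839 2.547 0.   ] F [ 0.2 -0.3 -1. ] w 0.0223 58.8 q [-0.26  0.39  1.64  0.    1.11 -0.58]
[ 0.0337378  -0.00355162  0.02603742]
```

```bash
python3 -m creep '[{"rx":0,"ry":0,"rz":0,"tx":0,"ty":0,"tz":0.003,"grip":0},{"rx":0,"ry":0,"rz":0,"tx":0,"ty":0,"tz":0.006,"grip":0},{"rx":0,"ry":0,"rz":0,"tx":0,"ty":0,"tz":0.009,"grip":0},{"rx":0,"ry":0,"rz":0,"tx":0,"ty":0,"tz":0.009,"grip":0}]'; python3 - <<'E'
from h import *
st();print(env.get_state()["wrist_torque"])
E
```

```text
time_s: 7.75
eef_pos: [0.5809, -0.0676, 0.0698]
eef_rot: [-1.839, -2.546, 0.001]
wrist_force: [0.2, 0.4, -1.2]
gripper_width: 0.022
finger_force: 58.8
7.75 [ 0.5809 -0.0676  0.0698] [-1.839e+00 -2.546e+00  1.000e-03] F [ 0.2  0.4 -1.2] w 0.022 58.8 q [-0.26  0.41  1.65 -0.    1.09 -0.58]
[ 0.03658049 -0.01357227 -0.00873023]
```

No force 15 mm below the tip, so B fits. I'll continue down.

```bash
python3 -m creep '[{"rx":0,"ry":0,"rz":0,"tx":0,"ty":0,"tz":0.008,"grip":0},{"rx":0,"ry":0,"rz":0,"tx":0,"ty":0,"tz":0.016,"grip":0},{"rx":0,"ry":0,"rz":0,"tx":0,"ty":0,"tz":0.024,"grip":0},{"rx":0,"ry":0,"rz":0,"tx":0,"ty":0,"tz":0.03,"grip":0},{"rx":0,"ry":0,"rz":0,"tx":0,"ty":0,"tz":0.034,"grip":0},{"rx":0,"ry":0,"rz":0,"tx":0,"ty":0,"tz":0.034,"grip":0}]'; python3 -m creep '[{"rx":0,"ry":0,"rz":0,"tx":0,"ty":0,"tz":0.002,"grip":0},{"rx":0,"ry":0,"rz":0,"tx":0,"ty":0,"tz":0.003,"grip":0},{"rx":0,"ry":0,"rz":0,"tx":0,"ty":0,"tz":0.003,"grip":0}]'
```

```text
time_s: 8.35
eef_pos: [0.5808, -0.0676, 0.0355]
eef_rot: [-1.838, -2.546, 0.001]
wrist_force: [0.2, -0.2, -0.0]
gripper_width: 0.0217
finger_force: 58.8
time_s: 8.65
eef_pos: [0.5816, -0.0678, 0.0336]
eef_rot: [1.839, 2.547, 0.0]
wrist_force: [-0.3, -0.4, 0.3]
gripper_width: 0.0221
finger_force: 58.8
```

```bash
python3 -m creep '[{"rx":0,"ry":0,"rz":0,"tx":0,"ty":0,"tz":0.002,"grip":0},{"rx":0,"ry":0,"rz":0,"tx":0,"ty":0,"tz":0.002,"grip":0}]';  python3 -m creep '[{"rx":0,"ry":0,"rz":0,"tx":0,"ty":0,"tz":0,"grip":0.47},{"rx":0,"ry":0,"rz":0,"tx":0,"ty":0,"tz":0,"grip":0.47},{"rx":0,"ry":0,"rz":0,"tx":0,"ty":0,"tz":0,"grip":0.47},{"rx":0,"ry":0,"rz":0,"tx":0,"ty":0,"tz":-0.03,"grip":0.47},{"rx":0,"ry":0,"rz":0,"tx":0,"ty":0,"tz":-0.07,"grip":0.47},{"rx":0,"ry":0,"rz":0,"tx":0,"ty":0,"tz":-0.11,"grip":0.47},{"rx":0,"ry":0,"rz":0,"tx":0,"ty":0,"tz":-0.12,"grip":0.47}]'; python3 - <<'E'
from h import *
st();s=env.get_state();print("to A",tool(np.array([.6001,.2732,.12])-s["eef_pos"]))
E
```

```text
time_s: 8.85
eef_pos: [0.582, -0.0679, 0.0327]
eef_rot: [1.838, 2.546, 0.0]
wrist_force: [-1.7, 0.2, 4.4]
gripper_width: 0.0221
finger_force: 59.4
time_s: 9.55
eef_pos: [0.5851, -0.0686, 0.1571]
eef_rot: [1.834, 2.539, 0.006]
wrist_force: [-0.9, 0.1, 1.1]
gripper_width: 0.0404
finger_force: 0.0
9.55 [ 0.5851 -0.0686  0.1571] [1.834 2.539 0.006] F [-0.9  0.1  1.1] w 0.0404 0.0 q [-0.26  0.3   1.59  0.    1.25 -0.58]
to A [0.32   0.1215 0.0364]
```

```bash
python3 -m creep '[{"rx":0,"ry":0,"rz":0,"tx":0.32,"ty":0.1215,"tz":0,"grip":0.55},{"rx":0,"ry":0,"rz":0,"tx":0.32,"ty":0.1215,"tz":0,"grip":0.55},{"rx":0,"ry":0,"rz":0,"tx":0.32,"ty":0.1215,"tz":0,"grip":0.55},{"rx":0,"ry":0,"rz":0,"tx":0.32,"ty":0.1215,"tz":0,"grip":0.55},{"rx":0,"ry":0,"rz":0,"tx":0.32,"ty":0.1215,"tz":0,"grip":0.55},{"rx":0,"ry":0,"rz":0,"tx":0.32,"ty":0.1215,"tz":0,"grip":0.55},{"rx":0,"ry":0,"rz":0,"tx":0.32,"ty":0.1215,"tz":0.03,"grip":0.55},{"rx":0,"ry":0,"rz":0,"tx":0.32,"ty":0.1215,"tz":0.06,"grip":0.55},{"rx":0,"ry":0,"rz":0,"tx":0.32,"ty":0.1215,"tz":0.06,"grip":0.55}]'; python3 - <<'E'
from h import *
st();s=env.get_state();print("to A",tool(np.array([.6005,.2730,.008])-s["eef_pos"]))
t=env.grab_frame("top");d=env.grab_frame("side")
im=np.hstack([t[160:300,240:400],d[150:290,220:380]])
cv2.imwrite("pics/b3.png",cv2.resize(np.clip(im*1.4,0,255).astype(np.uint8),None,fx=2.5,fy=2.5,interpolation=2))
E
```

```text
time_s: 10.45
eef_pos: [0.5909, 0.2743, 0.0848]
eef_rot: [-1.831, -2.543, 0.016]
wrist_force: [-0.7, -0.7, -0.8]
gripper_width: 0.0469
finger_force: 0.0
10.45 [0.5909 0.2743 0.0848] [-1.831 -2.543  0.016] F [-0.7 -0.7 -0.8] w 0.0469 0.0 q [ 0.3   0.51  1.45 -0.    1.19 -0.02]
to A [-0.0043  0.0097  0.0766]
```

View pics/b3.png

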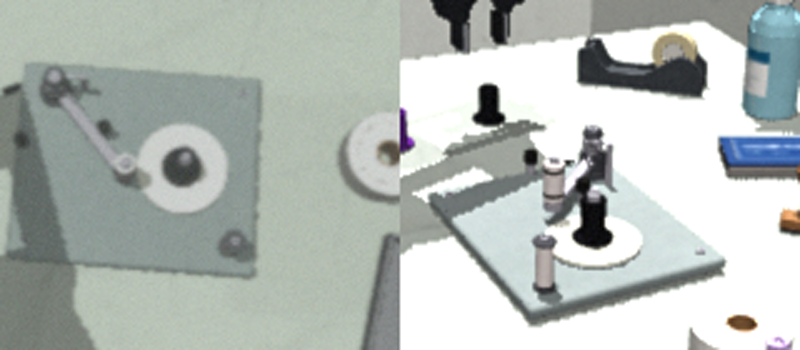

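The adapter is seated on the platform, with the spindle tip standing out of it: top px about (313,227), side px about (298,243). The roller is at rest. Next I'll settle over A.

```bash
python3 -m creep '[{"rx":0,"ry":0,"rz":0,"tx":0,"ty":0,"tz":0,"grip":0.55},{"rx":0,"ry":0,"rz":0,"tx":0,"ty":0,"tz":0,"grip":0.55},{"rx":0,"ry":0,"rz":0,"tx":0,"ty":0,"tz":0,"grip":0.55}]'; python3 - <<'E'
from h import *
st();s=env.get_state();print("to A",tool(np.array([.6005,.2730,.0095])-s["eef_pos"]))
E
```

```text
time_s: 10.85
eef_pos: [0.5975, 0.2737, 0.0934]
eef_rot: [1.84, 2.544, 0.004]
wrist_force: [-0.3, 0.4, 0.9]
gripper_width: 0.0468
finger_force: 0.0
10.85 [0.5975 0.2737 0.0934] [1.84  2.544 0.004] F [-0.3  0.4  0.9] w 0.0468 0.0 q [ 0.3   0.51  1.44 -0.    1.19 -0.02]
to A [-0.0015  0.0023  0.0839]
```

```bash
python3 -m creep '[{"rx":0,"ry":0,"rz":0,"tx":-0.001,"ty":0.002,"tz":0.03,"grip":0.55},{"rx":0,"ry":0,"rz":0,"tx":-0.001,"ty":0.002,"tz":0.06,"grip":0.55},{"rx":0,"ry":0,"rz":0,"tx":-0.001,"ty":0.002,"tz":0.084,"grip":0.55},{"rx":0,"ry":0,"rz":0,"tx":-0.001,"ty":0.002,"tz":0.084,"grip":0.55},{"rx":0,"ry":0,"rz":0,"tx":-0.001,"ty":0.002,"tz":0.084,"grip":0.55},{"rx":0,"ry":0,"rz":0,"tx":-0.001,"ty":0.002,"tz":0.084,"grip":0},{"rx":0,"ry":0,"rz":0,"tx":-0.001,"ty":0.002,"tz":0.084,"grip":0},{"rx":0,"ry":0,"rz":0,"tx":-0.001,"ty":0.002,"tz":0.084,"grip":0},{"rx":0,"ry":0,"rz":0,"tx":-0.001,"ty":0.002,"tz":0.084,"grip":0},{"rx":0,"ry":0,"rz":0,"tx":-0.001,"ty":0.002,"tz":0.084,"grip":0}]'
```

```text
time_s: 11.85
eef_pos: [0.6006, 0.2745, 0.0103]
eef_rot: [1.837, 2.545, 0.006]
wrist_force: [-0.0, -0.0, 6.7]
gripper_width: 0.0226
finger_force: 59.1
```

```bash
python3 -m creep '[{"rx":0,"ry":0,"rz":0,"tx":0,"ty":0,"tz":-0.02,"grip":0},{"rx":0,"ry":0,"rz":0,"tx":0,"ty":0,"tz":-0.06,"grip":0},{"rx":0,"ry":0,"rz":0,"tx":0,"ty":0,"tz":-0.1,"grip":0},{"rx":0,"ry":0,"rz":0,"tx":0,"ty":0,"tz":-0.14,"grip":0},{"rx":0,"ry":0,"rz":0,"tx":-0.034,"ty":-0.02,"tz":-0.15,"grip":0},{"rx":0,"ry":0,"rz":0,"tx":-0.068,"ty":-0.04,"tz":-0.15,"grip":0},{"rx":0,"ry":0,"rz":0,"tx":-0.102,"ty":-0.06,"tz":-0.15,"grip":0},{"rx":0,"ry":0,"rz":0,"tx":-0.136,"ty":-0.08,"tz":-0.15,"grip":0},{"rx":0,"ry":0,"rz":0,"tx":-0.17,"ty":-0.1,"tz":-0.15,"grip":0},{"rx":0,"ry":0,"rz":0,"tx":-0.204,"ty":-0.12,"tz":-0.15,"grip":0}]' | head -2; python3 -m creep '[{"rx":0,"ry":0,"rz":0,"tx":-0.035,"ty":-0.021,"tz":0,"grip":0},{"rx":0,"ry":0,"rz":0,"tx":-0.07,"ty":-0.041,"tz":0,"grip":0},{"rx":0,"ry":0,"rz":0,"tx":-0.105,"ty":-0.062,"tz":0,"grip":0},{"rx":0,"ry":0,"rz":0,"tx":-0.14,"ty":-0.083,"tz":0,"grip":0},{"rx":0,"ry":0,"rz":0,"tx":-0.175,"ty":-0.103,"tz":0,"grip":0},{"rx":0,"ry":0,"rz":0,"tx":-0.21,"ty":-0.124,"tz":0,"grip":0},{"rx":0,"ry":0,"rz":0,"tx":-0.245,"ty":-0.144,"tz":0,"grip":0},{"rx":0,"ry":0,"rz":0,"tx":-0.28,"ty":-0.165,"tz":0,"grip":0},{"rx":0,"ry":0,"rz":0,"tx":-0.305,"ty":-0.18,"tz":0,"grip":0},{"rx":0,"ry":0,"rz":0,"tx":-0.323,"ty":-0.19,"tz":0,"grip":0}]'; python3 - <<'E'
from h import *
st();s=env.get_state();print("to tray",tool(np.array([.474,-.325,.0215])-s["eef_pos"]))
im=env.grab_frame("side");cv2.imwrite("pics/s4.png",im)
for c in((.065,.065),(.065,-.065),(-.065,-.065),(-.065,.065)):print(px("side",(.474+c[0],-.325+c[1],.026)))
cv2.imwrite("pics/b4.png",cv2.resize(im[170:380,220:460],None,fx=2.5,fy=2.5))
E
```

```text
time_s: 12.85
eef_pos: [0.548, 0.0412, 0.1579]
time_s: 13.85
eef_pos: [0.4691, -0.326, 0.1578]
eef_rot: [1.841, 2.545, -0.001]
wrist_force: [0.1, 0.5, -0.2]
gripper_width: 0.0227
finger_force: 58.9
13.85 [ 0.4691 -0.326   0.1578] [ 1.841e+00  2.545e+00 -1.000e-03] F [ 0.1  0.5 -0.2] w 0.0227 58.9 q [-0.76  0.27  1.63 -0.    1.25 -1.08]
to tray [-0.0004  0.005   0.1363]
[317.9 292.6]
[352.5 334.3]
[281.9 354.6]
[254.4 308. ]
```

View pics/b4.png

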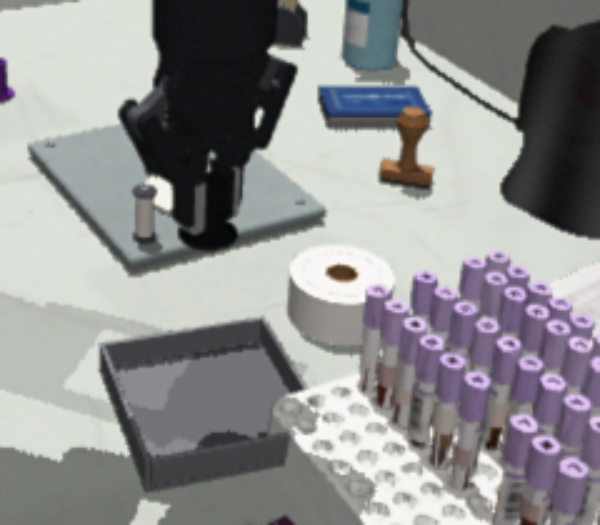

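Side view: tray corners at about (260,308), (326,298) and (279,355), so the centre is about (0.48,-0.323). The adapter is held upright. I'll set it down with a small shift.

```bash
python3 -m creep '[{"rx":0,"ry":0,"rz":0,"tx":0.003,"ty":0.0105,"tz":0.04,"grip":0},{"rx":0,"ry":0,"rz":0,"tx":0.003,"ty":0.0105,"tz":0.08,"grip":0},{"rx":0,"ry":0,"rz":0,"tx":0.003,"ty":0.0105,"tz":0.115,"grip":0},{"rx":0,"ry":0,"rz":0,"tx":0.003,"ty":0.0105,"tz":0.13,"grip":0},{"rx":0,"ry":0,"rz":0,"tx":0.003,"ty":0.0105,"tz":0.138,"grip":0},{"rx":0,"ry":0,"rz":0,"tx":0.003,"ty":0.0105,"tz":0.142,"grip":0},{"rx":0,"ry":0,"rz":0,"tx":0.003,"ty":0.0105,"tz":0.142,"grip":0},{"rx":0,"ry":0,"rz":0,"tx":0.003,"ty":0.0105,"tz":0.142,"grip":0}]'
```

```text
time_s: 14.7
eef_pos: [0.4801, -0.3187, 0.0172]
eef_rot: [1.837, 2.544, -0.001]
wrist_force: [-0.3, -0.3, 0.1]
gripper_width: 0.023
finger_force: 58.9
```

```bash
python3 -m creep '[{"rx":0,"ry":0,"rz":0,"tx":0,"ty":0,"tz":0.002,"grip":0},{"rx":0,"ry":0,"rz":0,"tx":0,"ty":0,"tz":0.0035,"grip":0},{"rx":0,"ry":0,"rz":0,"tx":0,"ty":0,"tz":0.0035,"grip":0}]';  python3 -m creep '[{"rx":0,"ry":0,"rz":0,"tx":0,"ty":0,"tz":0,"grip":0.5},{"rx":0,"ry":0,"rz":0,"tx":0,"ty":0,"tz":0,"grip":0.5},{"rx":0,"ry":0,"rz":0,"tx":0,"ty":0,"tz":0,"grip":0.5},{"rx":0,"ry":0,"rz":0,"tx":0,"ty":0,"tz":-0.03,"grip":0.5},{"rx":0,"ry":0,"rz":0,"tx":0,"ty":0,"tz":-0.07,"grip":0.5},{"rx":0,"ry":0,"rz":0,"tx":0,"ty":0,"tz":-0.11,"grip":0.5},{"rx":0,"ry":0,"rz":0,"tx":0,"ty":0,"tz":-0.13,"grip":0.5},{"rx":0,"ry":0,"rz":0,"tx":0,"ty":0,"tz":-0.13,"grip":0.5}]'; python3 - <<'E'
from h import *
st();s=env.get_state();print("to roller",tool(np.array([.5634,-.0109,.15])-s["eef_pos"]))
E
```

```text
time_s: 15.0
eef_pos: [0.48, -0.3187, 0.0142]
eef_rot: [1.838, 2.545, -0.001]
wrist_force: [-1.3, 1.3, 8.9]
gripper_width: 0.0227
finger_force: 59.8
time_s: 15.8
eef_pos: [0.4813, -0.3198, 0.1462]
eef_rot: [1.834, 2.54, -0.001]
wrist_force: [0.9, -0.4, 0.6]
gripper_width: 0.0429
finger_force: 0.0
15.8 [ 0.4813 -0.3198  0.1462] [ 1.834e+00  2.540e+00 -1.000e-03] F [ 0.9 -0.4  0.6] w 0.0429 0.0 q [-0.74  0.29  1.62  0.    1.22 -1.06]
to roller [ 0.2673  0.1752 -0.005 ]
```

```bash
python3 -m creep '[{"rx":0,"ry":0,"rz":0,"tx":0.04,"ty":0.026,"tz":0,"grip":0.6},{"rx":0,"ry":0,"rz":0,"tx":0.08,"ty":0.052,"tz":0,"grip":0.6},{"rx":0,"ry":0,"rz":0,"tx":0.12,"ty":0.079,"tz":0,"grip":0.6},{"rx":0,"ry":0,"rz":0,"tx":0.16,"ty":0.105,"tz":0,"grip":0.6},{"rx":0,"ry":0,"rz":0,"tx":0.2,"ty":0.131,"tz":0,"grip":0.6},{"rx":0,"ry":0,"rz":0,"tx":0.24,"ty":0.157,"tz":0,"grip":0.6},{"rx":0,"ry":0,"rz":0,"tx":0.267,"ty":0.175,"tz":0,"grip":0.6},{"rx":0,"ry":0,"rz":0,"tx":0.267,"ty":0.175,"tz":0,"grip":0.6},{"rx":0,"ry":0,"rz":0,"tx":0.267,"ty":0.175,"tz":0,"grip":0.6}]'; python3 - <<'E'
from h import *
st();s=env.get_state();print("to roller",tool(np.array([.5634,-.0109,.048])-s["eef_pos"]))
print("roller side pred",px("side",(.5634,-.0109,.078)), "seen ~281.2,215")
t=env.grab_frame("top");d=env.grab_frame("side");print(px("top",s["eef_pos"]),px("side",s["eef_pos"]))
im=np.hstack([t[220:360,360:480],d[150:370,220:380][:140],d[270:410,230:390]])
cv2.imwrite("pics/b5.png",cv2.resize(np.clip(im*1.3,0,255).astype(np.uint8),None,fx=1.8,fy=1.8,interpolation=2))
E
```

```text
time_s: 16.7
eef_pos: [0.5599, -0.0085, 0.1402]
eef_rot: [-1.835, -2.547, 0.003]
wrist_force: [-0.7, -0.6, -0.4]
gripper_width: 0.051
finger_force: 0.0
16.7 [ 0.5599 -0.0085  0.1402] [-1.835 -2.547  0.003] F [-0.7 -0.6 -0.4] w 0.051 0.0 q [-0.17  0.27  1.67 -0.    1.21 -0.49]
to roller [-0.0034  0.0028  0.0922]
roller side pred [280.3 213.9] seen ~281.2,215
[289.4 220.7] [278.8 189.2]
```

View pics/b5.png

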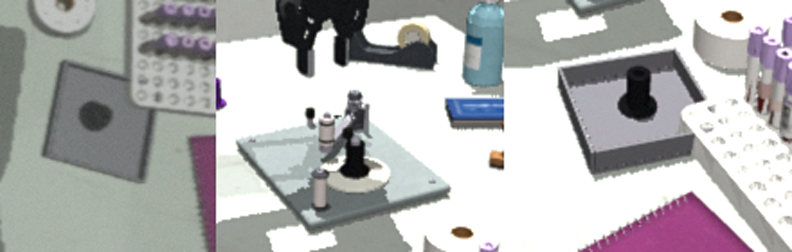

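The adapter that does not fit is standing in the tray (top px about (413,284)), and the other is seated on the spindle. Next I'll lower over the roller and grip it.

```bash
python3 -m creep '[{"rx":0,"ry":0,"rz":0,"tx":-0.002,"ty":0.0025,"tz":0,"grip":0.5},{"rx":0,"ry":0,"rz":0,"tx":-0.002,"ty":0.0025,"tz":0.03,"grip":0.5},{"rx":0,"ry":0,"rz":0,"tx":-0.002,"ty":0.0025,"tz":0.06,"grip":0.5},{"rx":0,"ry":0,"rz":0,"tx":-0.002,"ty":0.0025,"tz":0.085,"grip":0.5},{"rx":0,"ry":0,"rz":0,"tx":-0.002,"ty":0.0025,"tz":0.094,"grip":0.5},{"rx":0,"ry":0,"rz":0,"tx":-0.002,"ty":0.0025,"tz":0.094,"grip":0.5},{"rx":0,"ry":0,"rz":0,"tx":-0.002,"ty":0.0025,"tz":0.094,"grip":0.5}]'; python3 -m creep '[{"rx":0,"ry":0,"rz":0,"tx":0,"ty":0,"tz":0,"grip":0},{"rx":0,"ry":0,"rz":0,"tx":0,"ty":0,"tz":0,"grip":0},{"rx":0,"ry":0,"rz":0,"tx":0,"ty":0,"tz":0,"grip":0},{"rx":0,"ry":0,"rz":0,"tx":0,"ty":0,"tz":0,"grip":0},{"rx":0,"ry":0,"rz":0,"tx":0,"ty":0,"tz":0,"grip":0}]'; python3 - <<'E'
from h import *
st()
P=np.array([.640,.0678]);Rm=Ro.from_rotvec(env.get_state()["eef_rot"])
r0=np.array([.5634,-.0109])-P;print(np.linalg.norm(env.get_state()["eef_pos"][:2]-P))
for a in np.arange(.1,1.11,.1):
    c,s=np.cos(-a),np.sin(-a);r=np.array([[c,-s],[s,c]])@r0;print(round(a,1),np.round(Rm.inv().apply([*(r-r0),0])[:2],4),np.round(P+r,3))
E
```

```text
time_s: 17.5
eef_pos: [0.565, -0.011, 0.049]
eef_rot: [1.839, 2.545, 0.001]
wrist_force: [-0.3, -0.1, 0.6]
gripper_width: 0.0426
finger_force: 0.0
time_s: 18.0
eef_pos: [0.5651, -0.0108, 0.0499]
eef_rot: [1.837, 2.545, 0.001]
wrist_force: [-2.6, -0.7, 7.0]
gripper_width: 0.0181
finger_force: 58.5
18.0 [ 0.5651 -0.0108  0.0499] [1.837e+00 2.545e+00 1.000e-03] F [-2.6 -0.7  7. ] w 0.0181 58.5 q [-0.17  0.4   1.71 -0.    1.03 -0.49]
0.1085362886124147
0.1 [ 0.01   -0.0046] [ 0.556 -0.003]
0.2 [ 0.0204 -0.0081] [0.549 0.006]
0.3 [ 0.0311 -0.0106] [0.544 0.015]
0.4 [ 0.042 -0.012] [0.539 0.025]
0.5 [ 0.0529 -0.0123] [0.535 0.035]
0.6 [ 0.0639 -0.0115] [0.532 0.046]
0.7 [ 0.0747 -0.0097] [0.531 0.057]
0.8 [ 0.0853 -0.0067] [0.53  0.068]
0.9 [ 0.0955 -0.0027] [0.531 0.079]
1.0 [0.1053 0.0023] [0.532 0.09 ]
1.1 [0.1145 0.0082] [0.535 0.1  ]
```

```bash
python3 -m creep '[{"rx":0,"ry":0,"rz":0,"tx":0.01,"ty":-0.0046,"tz":0,"grip":0},{"rx":0,"ry":0,"rz":0,"tx":0.0204,"ty":-0.0081,"tz":0,"grip":0},{"rx":0,"ry":0,"rz":0,"tx":0.0311,"ty":-0.0106,"tz":0,"grip":0},{"rx":0,"ry":0,"rz":0,"tx":0.042,"ty":-0.012,"tz":0,"grip":0},{"rx":0,"ry":0,"rz":0,"tx":0.0529,"ty":-0.0123,"tz":0,"grip":0},{"rx":0,"ry":0,"rz":0,"tx":0.0529,"ty":-0.0123,"tz":0,"grip":0},{"rx":0,"ry":0,"rz":0,"tx":0.0529,"ty":-0.0123,"tz":0,"grip":0}]'
```

```text
time_s: 18.7
eef_pos: [0.5365, 0.0355, 0.0498]
eef_rot: [1.835, 2.546, -0.001]
wrist_force: [-2.3, -5.6, 7.4]
gripper_width: 0.0184
finger_force: 59.5
```

```bash
python3 -m creep '[{"rx":0,"ry":0,"rz":0,"tx":0.011,"ty":0.0008,"tz":0,"grip":0},{"rx":0,"ry":0,"rz":0,"tx":0.0218,"ty":0.0026,"tz":0,"grip":0},{"rx":0,"ry":0,"rz":0,"tx":0.0324,"ty":0.0056,"tz":0,"grip":0},{"rx":0,"ry":0,"rz":0,"tx":0.0426,"ty":0.0096,"tz":0,"grip":0},{"rx":0,"ry":0,"rz":0,"tx":0.0475,"ty":0.012,"tz":0,"grip":0},{"rx":0,"ry":0,"rz":0,"tx":0.0475,"ty":0.012,"tz":0,"grip":0},{"rx":0,"ry":0,"rz":0,"tx":0.0475,"ty":0.012,"tz":0,"grip":0}]'
```

```text
time_s: 19.4
eef_pos: [0.5326, 0.0846, 0.0497]
eef_rot: [1.836, 2.546, -0.001]
wrist_force: [-3.8, -4.7, 9.5]
gripper_width: 0.018
finger_force: 59.6
```

```bash
for i in 1; do python3 -m creep '[{"rx":0,"ry":0,"rz":0,"tx":0.0028,"ty":0.0014,"tz":0,"grip":0},{"rx":0,"ry":0,"rz":0,"tx":0.0028,"ty":0.0014,"tz":0,"grip":0},{"rx":0,"ry":0,"rz":0,"tx":0.0028,"ty":0.0014,"tz":0,"grip":0}]'; python3 -m creep '[{"rx":0,"ry":0,"rz":0,"tx":0.0028,"ty":0.0015,"tz":0,"grip":0},{"rx":0,"ry":0,"rz":0,"tx":0.0028,"ty":0.0015,"tz":0,"grip":0},{"rx":0,"ry":0,"rz":0,"tx":0.0028,"ty":0.0015,"tz":0,"grip":0}]'; done
```

```text
time_s: 19.7
eef_pos: [0.5331, 0.0875, 0.0497]
eef_rot: [1.837, 2.546, -0.001]
wrist_force: [-3.8, -3.9, 9.2]
gripper_width: 0.0183
finger_force: 59.6
time_s: 20.0
eef_pos: [0.5336, 0.0903, 0.0497]
eef_rot: [1.837, 2.546, -0.002]
wrist_force: [-3.7, -5.7, 8.6]
gripper_width: 0.0185
finger_force: 59.6
```

```bash
python3 -m creep '[{"rx":0,"ry":0,"rz":0,"tx":0.0018,"ty":0.0011,"tz":0,"grip":0},{"rx":0,"ry":0,"rz":0,"tx":0.0018,"ty":0.0011,"tz":0,"grip":0},{"rx":0,"ry":0,"rz":0,"tx":0.0018,"ty":0.0011,"tz":0,"grip":0}]'; python3 -m creep '[{"rx":0,"ry":0,"rz":0,"tx":0.0018,"ty":0.0011,"tz":0,"grip":0},{"rx":0,"ry":0,"rz":0,"tx":0.0018,"ty":0.0011,"tz":0,"grip":0},{"rx":0,"ry":0,"rz":0,"tx":0.0018,"ty":0.0011,"tz":0,"grip":0}]'
```

```text
time_s: 20.3
eef_pos: [0.5337, 0.0906, 0.0497]
eef_rot: [1.835, 2.546, -0.007]
wrist_force: [-4.8, -10.5, 10.6]
gripper_width: 0.0182
finger_force: 59.8
time_s: 20.6
eef_pos: [0.5337, 0.091, 0.0497]
eef_rot: [1.834, 2.546, -0.012]
wrist_force: [-6.0, -15.4, 12.5]
gripper_width: 0.0182
finger_force: 60.0
```

```bash
python3 -m creep '[{"rx":0,"ry":0,"rz":0,"tx":0,"ty":0,"tz":0,"grip":0},{"rx":0,"ry":0,"rz":0,"tx":0,"ty":0,"tz":0,"grip":0},{"rx":0,"ry":0,"rz":0,"tx":0,"ty":0,"tz":0,"grip":0},{"rx":0,"ry":0,"rz":0,"tx":0,"ty":0,"tz":0,"grip":0},{"rx":0,"ry":0,"rz":0,"tx":0,"ty":0,"tz":0,"grip":0},{"rx":0,"ry":0,"rz":0,"tx":0,"ty":0,"tz":0,"grip":0}]'; python3 - <<'E'
from h import *
t=env.grab_frame("top");d=env.grab_frame("side")
im=np.hstack([t[150:330,225:455],d[150:330,180:400]])
cv2.imwrite("pics/b6.png",cv2.resize(np.clip(im*1.3,0,255).astype(np.uint8),None,fx=1.75,fy=1.75,interpolation=2))
E
```

```text
time_s: 21.2
eef_pos: [0.5337, 0.091, 0.0497]
eef_rot: [1.835, 2.545, -0.011]
wrist_force: [-5.3, -16.0, 12.2]
gripper_width: 0.0185
finger_force: 60.0
```

View pics/b6.png

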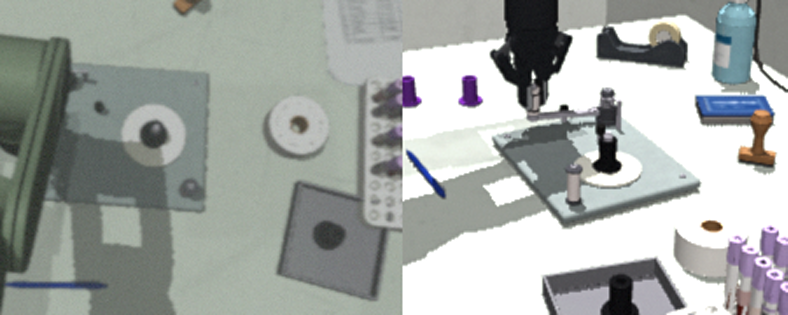

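The gripper holds the roller with the arm swung out (side px about (255,206)). One adapter is seated at (297,238), the other stands in the tray, and the label roll, stamp and pen have not moved.

```bash
python3 -c "
from rig import env
print(env.close_job())"
```

```text
the job is handed in; nothing more can be done
None
```

The job is handed in: the adapter that fits is fully down on the spindle platform, the other stands in the spares tray, and the gripper is holding the brake arm's roller against its stop; label roll, stamp and pen were left where they are.

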